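# Sort the painting things into their trays

### The job

Tidy the craft table after painting: take the lid off the covered tray, which is for paint pots, and lay it flat with the knob up on the cork mat. Stand the loose paint pot upright in that tray, lay the loose brush flat inside the open tray that already holds a brush, and put the loose house-shaped wooden ornament inside the open tray that already holds an ornament. What is in the trays stays there, the pot there still standing, and the water cup, eraser, tape and pencil sharpener are neither knocked over nor shoved about.

Things in the scene. Friction and masses are not known exactly. Their poses are not given: they have to be found in the camera images.
- tray_pots: Plain wooden open tray, fixed to the table, 130 (x) by 170 (y) by 50 mm high, walls and floor 4 mm thick. Origin: centre of its underside, z up. All three trays look alike. This one is for paint pots: it starts covered by the lid and already holds one pot.
- tray_brushes: Plain wooden open tray, fixed to the table, 130 (x) by 170 (y) by 50 mm high, walls and floor 4 mm thick. Origin: centre of its underside, z up. All three trays look alike. This one is for brushes: it starts open with one brush in it.
- tray_ornaments: Plain wooden open tray, fixed to the table, 130 (x) by 170 (y) by 50 mm high, walls and floor 4 mm thick. Origin: centre of its underside, z up. All three trays look alike. This one is for wooden ornaments: it starts open with one round ornament in it.
- lid: Loose plywood lid lying on the rim of the pots' tray, 130 (x) by 170 (y) by 6 mm, 110 g, with a round wooden knob 26 mm across standing in its middle (20 mm across at its foot), its top 36 mm above the lid's underside. Origin: centre of its underside, z up.
- mat: Cork mat fixed on the table to the left or right, 155 (x) by 210 (y) by 4 mm thick, empty: the place for the lid. Origin: centre of its underside. (On the other side lies a white paint palette of about that size.)
- pot: Closed round paint pot on the table, 36 mm across, 42 mm high, white with a grey cap, 45 g. Origin: centre of its underside, z up.
- brush: Flat paint brush, 130 mm long, lying flat: wooden handle 14 mm wide, then from 9 mm past the middle on a metal ferrule and black bristles 22 mm wide; 10 mm thick, about 30 g. Origin: underside, at mid-length, x along it towards the bristles, z up. Starts on the table.
- house: House-shaped plywood ornament lying flat on the table, 36 mm wide (y), 52 mm from foot (x = -27 mm) to roof ridge (x = +25 mm), 8 mm thick, 15 g; its straight side walls run from x = -27 to +7 mm. Origin: underside. Grip it across y, near x = -10 mm.
- pot_there: The like pot standing in the pots' tray under the lid; same size and origin as the other pot.
- brush_there: The like brush already in the brushes' tray, lying along the tray's long side; same shape and origin as the other brush.
- disc_there: Round plywood ornament already in the ornaments' tray, lying flat, 50 mm across, 8 mm thick, with a hanging tab that sticks out 10 mm at +x. Origin: centre of its underside.
- cup: Small clear plastic water cup, 56 mm across, 50 mm high, on the table in front of the trays; to be left alone. Origin: centre of its underside.
- eraser: White eraser 42 by 18 by 12 mm on the table; to be left alone. Origin: centre of its underside.
- sharpener: Steel pencil sharpener block, 26 by 15 by 12 mm, on the table; to be left alone. Origin: centre of its underside.
- tape: Small roll of paper tape lying flat, 40 mm across, 18 mm high; to be left alone. Origin: centre of its underside.
Not all that is in view belongs to the job. Leave any turquoise or yellow look-alike of the pot alone.

How it is judged:
At the end, for the whole second after the job is handed in: At rest: both pots upright (0.15 rad) on their tray's floor; brushes (level within 15 deg) and both ornaments in their trays, origins inside the walls and under 40 mm above the underside; lid level (0.1 rad), knob up, under 15 mm, within 60 mm (x), 70 mm (y) of the mat's centre (x of pot in the frame of tray_pots between -0.061 and 0.061 m and y of pot in the frame of tray_pots between -0.081 and 0.081 m and z of pot in the frame of tray_pots between -0.005 and 0.012 m and linear speed of each of pot, pot_there, brush, brush_there, house, disc_there, lid below 0.03 m/s and angle between each of pot, pot_there's own z axis and vertical below 0.15 rad and x of pot_there in the frame of tray_pots between -0.061 and 0.061 m and y of pot_there in the frame of tray_pots between -0.081 and 0.081 m and z of pot_there in the frame of tray_pots between -0.005 and 0.012 m and x of brush in the frame of tray_brushes between -0.061 and 0.061 m and y of brush in the frame of tray_brushes between -0.081 and 0.081 m and z of brush in the frame of tray_brushes between -0.005 and 0.04 m and angle between the x axis of each of brush, brush_there and the z axis of tray_brushes, either way round above 1.3 rad and x of brush_there in the frame of tray_brushes between -0.061 and 0.061 m and y of brush_there in the frame of tray_brushes between -0.081 and 0.081 m and z of brush_there in the frame of tray_brushes between -0.005 and 0.04 m and x of house in the frame of tray_ornaments between -0.061 and 0.061 m and y of house in the frame of tray_ornaments between -0.081 and 0.081 m and z of house in the frame of tray_ornaments between -0.005 and 0.04 m and x of disc_there in the frame of tray_ornaments between -0.061 and 0.061 m and y of disc_there in the frame of tray_ornaments between -0.081 and 0.081 m and z of disc_there in the frame of tray_ornaments between -0.005 and 0.04 m and x of lid in the frame of mat between -0.06 and 0.06 m and y of lid in the frame of mat between -0.07 and 0.07 m and angle between lid's own z axis and vertical below 0.1 rad and height (world z) of lid below 0.015 m); the robot touches nothing.
It fails at once if the water cup is tipped by more than 30 degrees (angle between cup's own z axis and vertical above 0.52 rad).
It fails at once if the cup is shoved more than 40 mm (distance of cup from where it was at the start of the episode above 0.04 m).
It fails at once if the eraser is shoved more than 40 mm (distance of eraser from where it was at the start of the episode above 0.04 m).
It fails at once if the tape is shoved more than 40 mm (distance of tape from where it was at the start of the episode above 0.04 m).
It fails at once if the sharpener is shoved more than 40 mm (distance of sharpener from where it was at the start of the episode above 0.04 m).
It also fails if it takes over 69 s, if anything falls off the work surface, if the arm or the gripper's body presses on something with over 40 N, if the wrist force passes 120 N, or if a joint passes its speed limit or range.

### The arm

A 6-joint arm with a two-finger parallel gripper is mounted at the origin on the work surface. World frame = base frame: x ahead of the robot, y to its left, z up, the work surface at z = 0. Lengths are in m, angles in rad, forces in N, time in s.
With the tool pointing down it reaches from about 0.35 to 0.85 m from the base axis. Payload 8.1 kg.
Tool frame: the origin (TCP) lies at the centre of the arm's flange, where the gripper is bolted on; the fingertips stand 186 mm ahead of it and the grasp point (between the pads) lies 167 mm ahead of it; z points along the fingers, y is the line along which they close (so a half turn about z gives the same grasp; the last joint's range is limited). The gripper opens to 93 mm and grips with 3 to 60 N. Pads are 15 mm wide; open, the fingers measure 128 mm over their backs; the gripper's body (75 mm by 188 mm) begins 65 mm behind the grasp point.
Start: joints at [1.171, 0.13, 1.488, -0, 1.523, -0.085], TCP at [0.186, 0.571, 0.405] pointing down, gripper open.
Joint ranges: [-2.96, 2.96], [-0.89, 2.26], [0.02, 2.5], [-1.34, 4.48], [0, 2.73], [-2.66, 2.66]. Speed limits (rad/s): [2.39, 2.39, 2.79, 3.14, 3.14, 3.14].

### API

Orientations are given as a rotation vector (axis times angle).
In Python, from plant import robot gives the robot as it stands.
- The arm moves only by the tool apply_moves, never from a script. Its argument "series" is a list of rows, each a list of 2 entries, a list of its own where there are three numbers: the shift along the tool's x, y, z in mm, then the turn, a rotation vector about the tool's x, y, z in rad. A call has 1 to 12 rows; each row shifts and turns the commanded pose from where the row before left it, along the tool's axes as they then stand; what a row does not reach is not made up. A row lasts 1/12 s, in which the tool goes at most 41.7 mm and 7.16 degrees, less where a joint would pass 70% of its speed; a pose out of reach is approached as far as the arm can. A call is refused whole if a number of a shift passes 41.7 or a number of a turn 0.125, either way. A call with a gripper value outside its range is refused whole. "claw" is the opening, from 0 (shut) to 1 (fully open), set as the call begins (left out, the last holds). The fingers move at their own pace and stop on an object; "newtons" is the grip in N (left out, the last holds). Time passes only in rows, so rows that do not move let the fingers close. It gives the time, the measured TCP pose, the force, the opening and the grip force at its end, in the units of the state.
- robot.read_state(): the state, without advancing time (a new reading comes with each control period).
- robot.read_camera(name): name is "side" or "top"; returns (picture, depth): 480x640x3 uint8, blue, green, red; 480x640 float32, m along the optical axis (not along the pixel's ray), 0 where there is no reading.
- robot.calibration(name): a dict with "fx", "fy", "cx", "cy" (pixels), "D" ([k1, k2, p1, p2, k3] as OpenCV has them; the pictures are not rectified), "extrinsics" (4x4, takes a point from world to camera coordinates). Camera axes: x right, y down, z forward; pixel columns grow to the right and rows downward; lengths in m; the calibration is good to about 2 mm. A picture is of the moment at which its call begins. calibration takes no time and is no camera call.
- robot.close_job(): hands the job in; it is judged then, once.
The state is a dict: "t": time; "q": joint angles; "dq": joint speeds; "joint_torque": joint torques, N m; "tool_pos": TCP position; "orientation": TCP orientation; "force": force on the tool from outside, world axes, zero at the start; "wrist_torque": the same for the moment, N m; "opening": finger opening in m; "gripper_force": force on a finger pad.
Only numpy, scipy, OpenCV 4.12 (cv2) and the standard library are available. Lean on these libraries where they do the work, as an engineer would, in place of code of your own. Each camera call takes 0.05 s, during which the arm holds its last target. There are 200 camera calls.

## Working session

There is one attempt and no reset: what is moved stays moved. The work goes in short steps, Python scripts to look and compute and a tool call to move; the robot and the scene stay as the last step left them, time stands still between calls to the robot, and variables do not carry over. Pictures are saved under pics/ and viewed, at most 10 in all, crops included, and the job is handed in when it is done.

Besides the shell and the picture viewer there is one more tool, called after ">>>" by a JSON object that holds its "name" and its "arguments", one argument or row to a line. apply_moves: Moves the arm, as the interface text tells. Its arguments: {"type":"object","properties":{"series":{"type":"array"},"claw":{"type":"number"},"newtons":{"type":"number"}},"required":["series"]}

```bash
mkdir -p pics; ls; python3 - <<'E'
from plant import robot
import cv2,numpy as np
for n in ("top","side"):
    p,d=robot.read_camera(n); cv2.imwrite(f"pics/{n}0.png",p); np.savez(f"{n}0.npz",p=p,d=d)
    c=robot.calibration(n); print(n,c["fx"],c["cx"],c["cy"],c["D"]); print(np.round(c["extrinsics"],3))
s=robot.read_state(); print(s)
E
```

```text
pics
top 434.95859243237453 312.47641867667255 231.7005415855633 [-0.02687979  0.          0.          0.          0.        ]
[[ 0.026 -0.999  0.023 -0.021]
 [-0.986 -0.03  -0.165  0.536]
 [ 0.165 -0.019 -0.986  0.841]
 [ 0.     0.     0.     1.   ]]
side 471.79557264285893 323.64368381407513 239.6820079176407 [-0.0391637  0.         0.         0.         0.       ]
[[ 0.989 -0.147 -0.013 -0.494]
 [-0.1   -0.597 -0.796  0.116]
 [ 0.109  0.789 -0.605  1.113]
 [ 0.     0.     0.     1.   ]]
{'t': 0.1, 'q': array([ 1.17059936e+00,  1.31064855e-01,  1.48918842e+00, -3.86432610e-05,
        1.52298026e+00, -8.54147442e-02]), 'dq': array([ 1.21054979e-03, -1.92456345e-03, -1.60093467e-03,  9.19439932e-05,
        3.08292764e-03, -2.24693219e-04]), 'joint_torque': array([-6.62192383e-05, -5.61340427e+01, -4.93096697e+01,  7.69560342e-02,
        2.89392908e-02, -8.32320256e-05]), 'tool_pos': array([0.18567788, 0.57032639, 0.4037946 ]), 'orientation': array([-4.92360790e-01, -3.10240804e+00,  2.51617221e-03]), 'force': array([0.17943044, 0.90632028, 0.1037696 ]), 'wrist_torque': array([-0.01842084, -0.00786641, -0.0709204 ]), 'gripper_force': 0.0, 'opening': 0.09309545713822794}
```

View pics/top0.png

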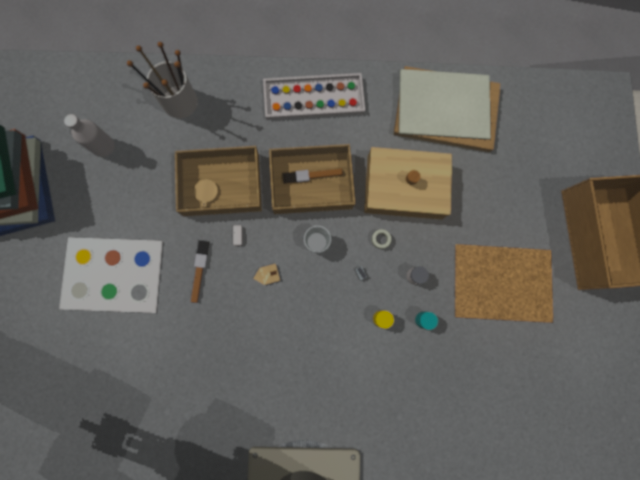

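View pics/side0.png

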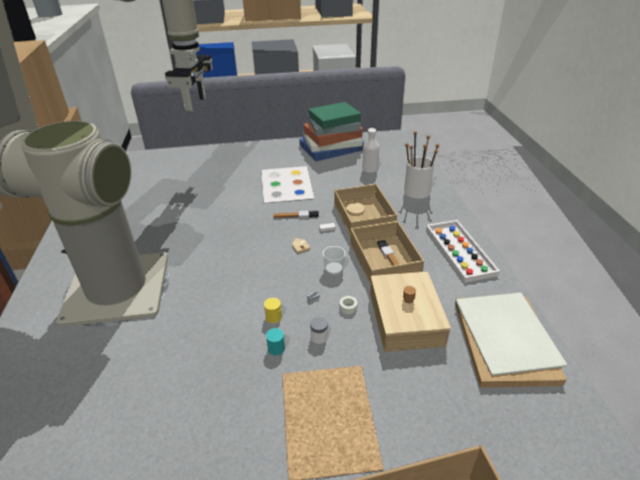

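The top view shows the lid at (410,181), with its knob at (414,177). The trays are ornaments (218,181), brushes (312,178) and pots on the right. The mat is at (504,284), the pot (420,275), brush (201,272) and house (267,274). The cup (317,240), eraser (238,235), tape (382,239) and sharpener (361,273) lie between them.

```bash
cat > h.py <<'E'
from plant import robot
import cv2,numpy as np
def ray(n,uv):
    c=robot.calibration(n);K=np.array([[c["fx"],0,c["cx"]],[0,c["fy"],c["cy"]],[0,0,1]])
    q=cv2.undistortPoints(np.float64(uv).reshape(-1,1,2),K,np.float64(c["D"])).reshape(-1,2)
    E=c["extrinsics"];d=np.c_[q,np.ones(len(q))]@E[:3,:3];return -E[:3,:3].T@E[:3,3],d
def onz(n,uv,z):
    o,d=ray(n,uv);return (o+d*((z-o[2])/d[:,2])[:,None])[:,:2]
def cloud(n,d):
    v,u=np.mgrid[:480,:640];o,r=ray(n,np.c_[u.ravel(),v.ravel()])
    return (o+r*d.reshape(-1,1)).reshape(480,640,3)
def blob(n,m,box,z):
    # rect in world of biggest blob in box (u0,v0,u1,v1)
    k=np.zeros_like(m,np.uint8);u0,v0,u1,v1=box;k[v0:v1,u0:u1]=m[v0:v1,u0:u1]
    c=max(cv2.findContours(k,0,1)[0],key=cv2.contourArea)
    w=onz(n,c[:,0],z);r=cv2.minAreaRect(np.float32(w*1000))
    M=cv2.moments(c);g=onz(n,[[M["m10"]/M["m00"],M["m01"]/M["m00"]]],z)[0]
    return g*1000,r,w*1000
E
python3 - <<'E'
from h import *
np.set_printoptions(precision=1,suppress=True)
f=np.load("top0.npz");p,d=f["p"],f["d"];hsv=cv2.cvtColor(p,cv2.COLOR_BGR2HSV);X=cloud("top",d);Z=X[...,2]*1000
H,S,V=cv2.split(hsv);sat=S>70
print("table z",np.median(Z[330:400,240:340]))
def show(nm,m,box,z):
    g,r,w=blob("top",m,box,z);print(nm,"c",g,"rect",np.r_[r[0],r[1],r[2]])
show("lid",Z>45,(355,135,465,225),.056)
show("knob(H>70)",Z>74,(395,160,435,195),.086)
show("tray_b",Z>30,(266,140,358,215),.05)
show("tray_o",Z>30,(168,140,264,220),.05)
show("mat",sat,(445,235,562,330),.004)
show("pot",Z>30,(400,255,440,295),.042)
show("house",sat,(248,255,288,295),.008)
show("cup",Z>20,(295,220,335,262),.05)
show("tape",Z>8,(365,225,398,255),.018)
show("sharp",Z>5,(345,260,375,285),.012)
show("eraser",(V>130),(225,220,250,250),.012)
print("eraser V",V[228:244:4,238],"brush",hsv[240:300:10,200].tolist())
h=cv2.Rodrigues(robot.read_state()["orientation"])[0];print(h)
c=np.hstack([cv2.resize(p[232:308,180:290],None,fx=5,fy=5,interpolation=2)[:380]]);
c2=cv2.resize(p[140:220,170:360],None,fx=3,fy=3,interpolation=2)
o=np.zeros((600,600,3),np.uint8);o[:380,:550]=c[:380];o[384:600,:570]=c2[:216];cv2.imwrite("pics/crop1.png",o)
E
```

```text
table z 0.5636577845335444
lid c [ 646.9 -203.7] rect [ 647.8 -204.1  172.   133.1   87.1]
knob(H>70) c [ 647.6 -203.9] rect [ 647.1 -203.2   24.    31.    46.5]
tray_b c [649.8  -0.5] rect [650.7  -1.5 134.7 171.2   5.7]
tray_o c [638.9 194.1] rect [639.9 194.2 135.2 174.4   5.4]
mat c [ 444.4 -414.4] rect [ 445.7 -415.5  210.3  154.9   88.1]
pot c [ 455.2 -224.1] rect [ 455.3 -224.1   34.3   37.1    1.5]
house c [449.3  84.7] rect [448.2  87.8  37.   50.9  17.5]
cup c [521.6 -15.5] rect [521.8 -15.5  53.   53.3  46.6]
tape c [ 530.8 -151.1] rect [ 531.1 -151.5   36.9   39.6   45.9]
sharp c [ 458.6 -109.5] rect [ 460.7 -108.5   31.4   15.1   27.3]
eraser c [531.  152.7] rect [531.  152.8  40.6  14.7   3.1]
eraser V [160 160 160 160] brush [[60, 4, 72], [0, 0, 39], [130, 5, 144], [14, 150, 109], [13, 117, 85], [13, 26, 68]]
[[-1.   0.3 -0. ]
 [ 0.3  1.  -0. ]
 [ 0.  -0.  -1. ]]
```

View pics/crop1.png

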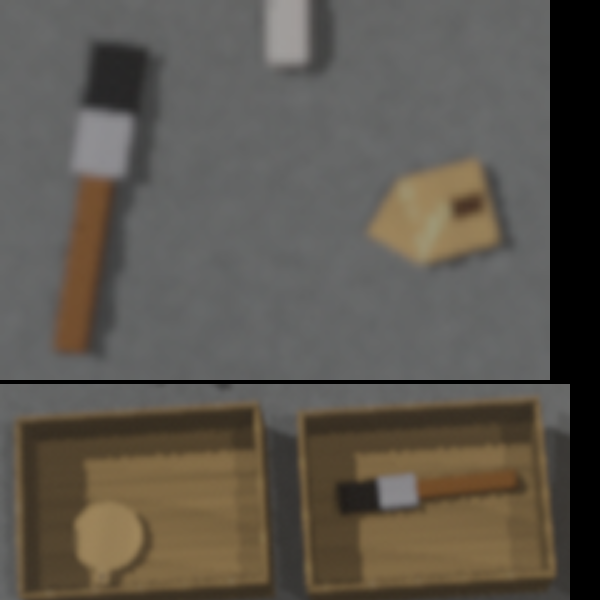

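The crop shows the brush with its handle end at pixel (194,302) and bristle end at (204,241). The house's ridge points to +y. The disc sits at the left in its tray, and brush_there runs along y near the middle of its tray.

```bash
cat >> h.py <<'E'
def go(x,y,zg,phi=None):
    """grasp point target mm, phi deg of closing line: turn about tool z first, then shift in tool axes"""
    s=robot.read_state();R=cv2.Rodrigues(s["orientation"])[0];now=np.degrees(np.arctan2(R[1,1],R[0,1]))
    a=0 if phi is None else -np.radians((phi-now+90)%180-90)
    R2=R@cv2.Rodrigues(np.array([0,0,a]))[0];D=np.array([x,y,zg+167])-s["tool_pos"]*1000
    print("t",round(s["t"],2),"phi",round(now,1),"grasp",np.round(s["tool_pos"]*1000-[0,0,167],1),"tilt",np.round(R[:,2],3),"open",round(s["opening"]*1000,1),"q6",round(s["q"][5],2))
    print(" turn z %.3f"%a,"shift",np.round(R2.T@D,1),"|",round(np.linalg.norm(D)/41.7,1),"rows")
E
python3 - <<'E'
from h import *
go(647.3,-203.8,150)
w=onz("top",[[194.4,302],[203.6,241]],.005)*1000;print("brush",w,w.mean(0),np.degrees(np.arctan2(*(w[1]-w[0])[::-1])))
print("brush_there",onz("top",[[282,175],[342,171.6]],.012)*1000)
print("disc",onz("top",[[206,190]],.01)*1000)
f=np.load("top0.npz");hsv=cv2.cvtColor(f["p"],cv2.COLOR_BGR2HSV)
g,r,W=blob("top",hsv[...,1]>90,(185,255,212,310),.008);print("handle",r)
E
```

```text
Traceback (most recent call last):
  File "h.py", line 23, in go
    R2=R@cv2.Rodrigues(np.array([0,0,a]))[0];D=np.array([x,y,zg+167])-s["tool_pos"]*1000
         ~~~~~~~~~~~~~^^^^^^^^^^^^^^^^^^^
cv2.error: OpenCV(4.12.0) /io/opencv/modules/calib3d/src/calibration_base.cpp:151: error: (-210:Unsupported format or combination of formats) The matrices must have 32f or 64f data type in function 'Rodrigues'
```

```bash
sed -i 's/np.array(\[0,0,a\])/np.array([0.,0.,a])/' h.py
python3 - <<'E'
from h import *
go(647.3,-203.8,150)
w=onz("top",[[194.4,302],[203.6,241]],.005)*1000;print("brush",w,w.mean(0),np.degrees(np.arctan2(*(w[1]-w[0])[::-1])))
print("brush_there",onz("top",[[282,175],[342,171.6]],.012)*1000)
print("disc",onz("top",[[206,190]],.01)*1000)
f=np.load("top0.npz");hsv=cv2.cvtColor(f["p"],cv2.COLOR_BGR2HSV)
g,r,W=blob("top",hsv[...,1]>90,(185,255,212,310),.008);print("handle",r)
E
```

```text
t 0.1 phi 72.0 grasp [185.7 570.3 236.8] tilt [-0.001 -0.002 -1.   ] open 93.1 q6 -0.09
 turn z 0.000 shift [-678.6 -593.    87.7] | 21.7 rows
brush [[388.42003893 233.02090883]
 [516.02513    222.44849916]] [452.22258447 227.73470399] -4.736284836374731
brush_there [[663.56724398  62.17958924]
 [675.49948149 -67.25931157]]
disc [[625.67038006 223.6124545 ]]
handle ((424.5306091308594, 230.54977416992188), (13.674036979675293, 69.42753601074219), 84.42131042480469)
```

>>> {"name": "apply_moves", "arguments": {
  "series": [
    [[-28.3,-24.7,3.6],[0,0,0]],
    [[-28.3,-24.7,3.6],[0,0,0]],
    [[-28.3,-24.7,3.6],[0,0,0]],
    [[-28.3,-24.7,3.6],[0,0,0]],
    [[-28.3,-24.7,3.6],[0,0,0]],
    [[-28.3,-24.7,3.6],[0,0,0]],
    [[-28.3,-24.7,3.6],[0,0,0]],
    [[-28.3,-24.7,3.6],[0,0,0]],
    [[-28.3,-24.7,3.6],[0,0,0]],
    [[-28.3,-24.7,3.6],[0,0,0]],
    [[-28.3,-24.7,3.6],[0,0,0]],
    [[-28.3,-24.7,3.6],[0,0,0]]
  ],
  "claw": 1
}}

```text
t: 1.1
tool_pos: [0.4173, 0.1817, 0.3612]
orientation: [-0.492, -3.103, 0.0]
force: [-1.1, 0.8, -0.0]
opening: 0.0929
gripper_force: 0.0
```

>>> {"name": "apply_moves", "arguments": {
  "series": [
    [[-28.3,-24.7,3.6],[0,0,0]],
    [[-28.3,-24.7,3.6],[0,0,0]],
    [[-28.3,-24.7,3.6],[0,0,0]],
    [[-28.3,-24.7,3.6],[0,0,0]],
    [[-28.3,-24.7,3.6],[0,0,0]],
    [[-28.3,-24.7,3.6],[0,0,0]],
    [[-28.3,-24.7,3.6],[0,0,0]],
    [[-28.3,-24.7,3.6],[0,0,0]],
    [[-28.3,-24.7,3.6],[0,0,0]],
    [[-28.3,-24.7,3.6],[0,0,0]],
    [[-28.3,-24.7,3.6],[0,0,0]],
    [[-28.3,-24.7,3.6],[0,0,0]]
  ]
}}

```text
t: 2.1
tool_pos: [0.6485, -0.2052, 0.3174]
orientation: [-0.493, -3.102, -0.0]
force: [0.4, 0.1, -0.3]
opening: 0.093
gripper_force: 0.0
```

```bash
python3 -c "
from h import *
go(647.3,-203.8,79)"
```

```text
t 2.1 phi 72.0 grasp [ 648.5 -205.2  150.4] tilt [-0.001  0.    -1.   ] open 93.0 q6 -1.64
 turn z 0.000 shift [ 1.5  0.9 71.4] | 1.7 rows
```

>>> {"name": "apply_moves", "arguments": {
  "series": [
    [[1,1,20],[0,0,0]],
    [[0,0,20],[0,0,0]],
    [[0,0,20],[0,0,0]],
    [[0,0,11],[0,0,0]],
    [[0,0,0],[0,0,0]]
  ]
}}

```text
t: 2.52
tool_pos: [0.6466, -0.2019, 0.2443]
orientation: [-0.492, -3.099, -0.001]
force: [-0.7, 0.2, -0.2]
opening: 0.0932
gripper_force: 0.0
```

>>> {"name": "apply_moves", "arguments": {
  "series": [
    [[0,0,0],[0,0,0]],
    [[0,0,0],[0,0,0]],
    [[0,0,0],[0,0,0]],
    [[0,0,0],[0,0,0]],
    [[0,0,0],[0,0,0]],
    [[0,0,0],[0,0,0]],
    [[0,0,0],[0,0,0]],
    [[0,0,0],[0,0,0]]
  ],
  "claw": 0,
  "newtons": 25
}}

```text
t: 3.18
tool_pos: [0.6474, -0.2022, 0.2475]
orientation: [0.492, 3.103, -0.0]
force: [0.1, 0.1, -0.2]
opening: 0.044
gripper_force: 0.0
```

```bash
python3 -c "
from h import *
print(robot.read_state()['gripper_force'])
go(445,-415,150)"
```

```text
0.0
t 3.18 phi 72.0 grasp [ 647.4 -202.2   80.5] tilt [ 0. -0. -1.] open 44.0 q6 -1.63
 turn z 0.000 shift [ 126.6 -265.   -69.6] | 7.2 rows
```

>>> {"name": "apply_moves", "arguments": {
  "series": [
    [[0,0,1],[0,0,0]],
    [[0,0,0],[0,0,0]],
    [[0,0,0],[0,0,0]],
    [[0,0,0],[0,0,0]],
    [[0,0,0],[0,0,0]],
    [[0,0,0],[0,0,0]],
    [[0,0,-10],[0,0,0]],
    [[0,0,-20],[0,0,0]],
    [[0,0,-20],[0,0,0]],
    [[0,0,-20],[0,0,0]]
  ]
}}

```text
t: 4.02
tool_pos: [0.6473, -0.2021, 0.3176]
orientation: [-0.492, -3.102, -0.0]
force: [0.6, -0.5, -1.4]
opening: 0.0251
gripper_force: 25.0
```

```bash
python3 - <<'E'
from h import *
print(robot.read_state()['gripper_force'],robot.read_state()['force'])
p,d=robot.read_camera("side"); cv2.imwrite("pics/s1.png",p[200:480,200:600])
go(445,-415,150)
E
```

```text
24.999789515859447 [ 0.60116166 -0.46527451 -1.35956538]
t 4.07 phi 72.0 grasp [ 648.5 -202.5  156.3] tilt [ 0.006 -0.002 -1.   ] open 24.8 q6 -1.63
 turn z 0.000 shift [ 127.8 -265.     5.6] | 7.1 rows
```

View pics/s1.png

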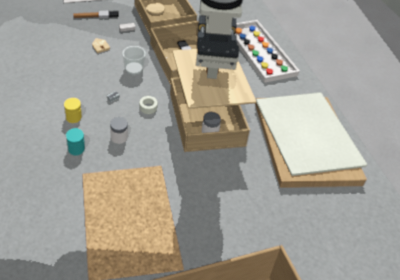

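>>> {"name": "apply_moves", "arguments": {
  "series": [
    [[6,-13,0],[0,0,0]],
    [[13,-27,0],[0,0,0]],
    [[14,-30,0],[0,0,0]],
    [[14,-30,0],[0,0,0]],
    [[14,-30,0],[0,0,0]],
    [[14,-30,0],[0,0,0]],
    [[14,-30,0],[0,0,0]],
    [[14,-30,10],[0,0,0]],
    [[13,-26,20],[0,0,0]],
    [[8,-14,25],[0,0,0]],
    [[4,-5,20],[0,0,0]],
    [[0,0,15],[0,0,0]]
  ]
}}

```text
t: 5.07
tool_pos: [0.4405, -0.4153, 0.223]
orientation: [-0.496, -3.099, -0.003]
force: [0.6, 0.1, -2.0]
opening: 0.0253
gripper_force: 25.0
```

```bash
python3 - <<'E'
from h import *
print(robot.read_state()['force'])
go(445,-415,34)
E
```

```text
[ 0.562273    0.1327162  -2.03545122]
t 5.07 phi 71.8 grasp [ 440.5 -415.3   56. ] tilt [-0.003  0.002 -1.   ] open 25.3 q6 -2.09
 turn z 0.000 shift [-4.3  1.7 21.9] | 0.5 rows
```

>>> {"name": "apply_moves", "arguments": {
  "series": [
    [[0,0,10],[0,0,0]],
    [[0,0,6],[0,0,0]],
    [[0,0,4],[0,0,0]],
    [[0,0,1],[0,0,0]],
    [[0,0,0],[0,0,0]]
  ]
}}

```text
t: 5.48
tool_pos: [0.4441, -0.4145, 0.2058]
orientation: [0.491, 3.102, -0.001]
force: [0.1, 0.6, -1.8]
opening: 0.0252
gripper_force: 25.0
```

```bash
python3 - <<'E'
from h import *
print(robot.read_state()['force'])
go(445,-415,34)
E
```

```text
[ 0.10201819  0.55774766 -1.75234397]
t 5.48 phi 72.0 grasp [ 444.1 -414.5   38.8] tilt [ 0.001 -0.001 -1.   ] open 25.2 q6 -2.09
 turn z 0.000 shift [-1.  -0.2  4.8] | 0.1 rows
```

>>> {"name": "apply_moves", "arguments": {
  "series": [
    [[0,0,2],[0,0,0]],
    [[0,0,2],[0,0,0]],
    [[0,0,0],[0,0,0]]
  ]
}}

```text
t: 5.73
tool_pos: [0.4438, -0.4145, 0.2016]
orientation: [0.492, 3.102, -0.001]
force: [0.2, -0.4, -0.3]
opening: 0.0251
gripper_force: 25.0
```

>>> {"name": "apply_moves", "arguments": {
  "series": [
    [[0,0,0],[0,0,0]],
    [[0,0,0],[0,0,0]],
    [[0,0,0],[0,0,0]],
    [[0,0,0],[0,0,0]],
    [[0,0,-15],[0,0,0]],
    [[0,0,-30],[0,0,0]],
    [[0,0,-30],[0,0,0]]
  ],
  "claw": 1
}}

```text
t: 6.32
tool_pos: [0.443, -0.4139, 0.2756]
orientation: [-0.492, -3.1, -0.004]
force: [0.7, -0.1, 0.9]
opening: 0.0673
gripper_force: 0.0
```

```bash
python3 - <<'E'
from h import *
np.set_printoptions(precision=1,suppress=True)
print(robot.read_state()['force'])
go(455.2,-224.1,110)
p,d=robot.read_camera("top");cv2.imwrite("pics/t2.png",cv2.resize(p[130:340,350:580],None,fx=2.5,fy=2.5))
Z=cloud("top",d)[...,2]*1000
print("pot_there",blob("top",(Z>36)&(Z<47.5),(372,155,446,208),.046)[:2])
E
```

```text
[ 0.7 -0.1  0.9]
t 6.32 phi 72.0 grasp [ 443.  -413.9  108.6] tilt [-0.  0. -1.] open 67.3 q6 -2.09
 turn z 0.000 shift [ 47.2 184.3  -0.9] | 4.6 rows
pot_there (array([ 644.9, -243.6]), ((644.2032470703125, -243.677978515625), (33.823631286621094, 38.85985565185547), 45.91049575805664))
```

View pics/t2.png

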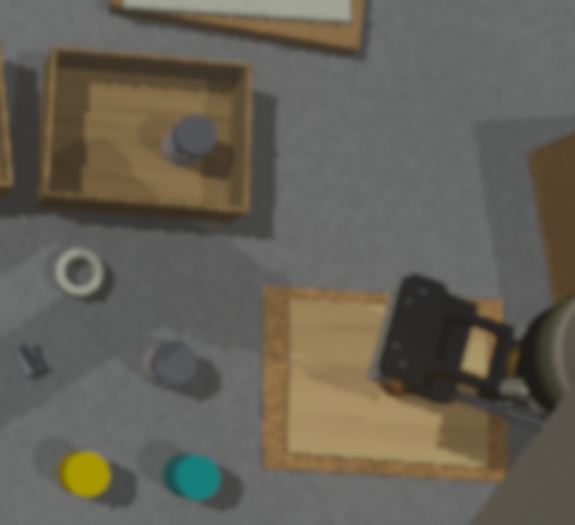

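The lid lies flat within the mat, and pot_there stands near the -y end of its tray, so I'll place the loose pot at the +y end. First I turn and go over the pot.

>>> {"name": "apply_moves", "arguments": {
  "series": [
    [[0,0,0],[0,0,0.12]],
    [[0,0,0],[0,0,0.12]],
    [[0,0,0],[0,0,0.12]],
    [[0,0,0],[0,0,0.12]],
    [[0,0,0],[0,0,0.12]],
    [[0,0,0],[0,0,0.12]],
    [[0,0,0],[0,0,0.12]],
    [[0,0,0],[0,0,0.12]],
    [[0,0,0],[0,0,0]]
  ],
  "claw": 0.7
}}

```text
t: 7.12
tool_pos: [0.4437, -0.4146, 0.2764]
orientation: [1.877, 2.519, -0.0]
force: [-0.1, 0.4, 0.9]
opening: 0.0651
gripper_force: 0.0
```

```bash
python3 - <<'E'
from h import *
go(455.2,-224.1,80)
E
```

```text
t 7.12 phi 16.6 grasp [ 443.7 -414.6  109.4] tilt [ 0. -0. -1.] open 65.1 q6 -1.13
 turn z 0.000 shift [179.3  65.5  29.4] | 4.6 rows
```

>>> {"name": "apply_moves", "arguments": {
  "series": [
    [[15,5.5,0],[0,0,0]],
    [[30,11,4],[0,0,0]],
    [[30,11,5],[0,0,0]],
    [[30,11,5],[0,0,0]],
    [[30,11,5],[0,0,0]],
    [[30,11,5],[0,0,0]],
    [[14.3,5,5],[0,0,0]],
    [[0,0,0],[0,0,0]]
  ]
}}

```text
t: 7.78
tool_pos: [0.4536, -0.2208, 0.2461]
orientation: [-1.859, -2.529, -0.001]
force: [0.2, 0.2, 0.0]
opening: 0.0654
gripper_force: 0.0
```

```bash
python3 - <<'E'
from h import *
go(455.2,-224.1,25)
E
```

```text
t 7.78 phi 17.4 grasp [ 453.6 -220.8   79.1] tilt [-0.002  0.002 -1.   ] open 65.4 q6 -0.86
 turn z 0.000 shift [-3.7  0.6 54.1] | 1.3 rows
```

>>> {"name": "apply_moves", "arguments": {
  "series": [
    [[-2,0.5,18],[0,0,0]],
    [[0,0,18],[0,0,0]],
    [[0,0,12],[0,0,0]],
    [[0,0,6],[0,0,0]],
    [[0,0,0],[0,0,0]]
  ]
}}

```text
t: 8.2
tool_pos: [0.4543, -0.2258, 0.1918]
orientation: [-1.867, -2.523, 0.0]
force: [0.4, 0.4, -0.1]
opening: 0.065
gripper_force: 0.0
```

>>> {"name": "apply_moves", "arguments": {
  "series": [
    [[0,0,0],[0,0,0]],
    [[0,0,0],[0,0,0]],
    [[0,0,0],[0,0,0]],
    [[0,0,0],[0,0,0]],
    [[0,0,0],[0,0,0]],
    [[0,0,0],[0,0,0]],
    [[0,0,0],[0,0,0]],
    [[0,0,0],[0,0,0]]
  ],
  "claw": 0,
  "newtons": 15
}}

```text
t: 8.87
tool_pos: [0.4553, -0.2259, 0.1939]
orientation: [1.869, 2.524, 0.0]
force: [-0.2, 0.6, 5.7]
opening: 0.0358
gripper_force: 15.0
```

```bash
python3 - <<'E'
from h import *
print(robot.read_state()['gripper_force'])
go(648,-170,110)
E
```

```text
15.000706762075424
t 8.87 phi 17.0 grasp [ 455.3 -225.9   26.9] tilt [ 0.001 -0.001 -1.   ] open 35.8 q6 -0.86
 turn z 0.000 shift [ -2.8 200.6 -82.9] | 5.2 rows
```

>>> {"name": "apply_moves", "arguments": {
  "series": [
    [[0,0,-15],[0,0,0]],
    [[0,0,-30],[0,0,0]],
    [[0,10,-30],[0,0,0]],
    [[-0.5,22,-10],[0,0,0]],
    [[-0.5,30,0],[0,0,0]],
    [[-0.5,30,0],[0,0,0]],
    [[-0.5,30,0],[0,0,0]],
    [[-0.5,30,0],[0,0,0]],
    [[0,24,0],[0,0,0]],
    [[0,16,0],[0,0,0]],
    [[0,8,0],[0,0,0]],
    [[0,0,0],[0,0,0]]
  ]
}}

```text
t: 9.87
tool_pos: [0.6479, -0.169, 0.2776]
orientation: [-1.868, -2.525, -0.0]
force: [-0.2, -0.9, -1.0]
opening: 0.036
gripper_force: 15.0
```

```bash
python3 - <<'E'
from h import *
print(robot.read_state()['gripper_force'])
go(648,-170,31)
E
```

```text
15.000075995922089
t 9.87 phi 17.0 grasp [ 647.9 -169.   110.6] tilt [-0.  0. -1.] open 36.0 q6 -0.63
 turn z 0.000 shift [-1.1 -0.2 79.6] | 1.9 rows
```

>>> {"name": "apply_moves", "arguments": {
  "series": [
    [[0,0,20],[0,0,0]],
    [[0,0,22],[0,0,0]],
    [[0,0,18],[0,0,0]],
    [[0,0,10],[0,0,0]],
    [[0,0,5],[0,0,0]],
    [[0,0,3],[0,0,0]],
    [[0,0,1],[0,0,0]],
    [[0,0,0],[0,0,0]],
    [[0,0,0],[0,0,0]]
  ]
}}

```text
t: 10.62
tool_pos: [0.6475, -0.17, 0.2007]
orientation: [1.869, 2.523, 0.001]
force: [0.6, 0.3, -0.1]
opening: 0.0355
gripper_force: 15.0
```

```bash
python3 - <<'E'
from h import *
print(robot.read_state()['force'])
go(648,-170,31)
E
```

```text
[ 0.60064747  0.34267224 -0.12261827]
t 10.62 phi 17.0 grasp [ 647.5 -170.    33.7] tilt [ 0.002 -0.001 -1.   ] open 35.5 q6 -0.63
 turn z 0.000 shift [-0.1  0.4  2.7] | 0.1 rows
```

>>> {"name": "apply_moves", "arguments": {
  "series": [
    [[0,0,1.5],[0,0,0]],
    [[0,0,1],[0,0,0]],
    [[0,0,0],[0,0,0]]
  ]
}}

```text
t: 10.87
tool_pos: [0.6475, -0.1699, 0.198]
orientation: [1.869, 2.524, 0.001]
force: [-1.2, -0.5, 4.0]
opening: 0.036
gripper_force: 15.0
```

>>> {"name": "apply_moves", "arguments": {
  "series": [
    [[0,0,0],[0,0,0]],
    [[0,0,0],[0,0,0]],
    [[0,0,0],[0,0,0]],
    [[0,0,0],[0,0,0]],
    [[0,0,-10],[0,0,0]],
    [[0,0,-30],[0,0,0]],
    [[0,0,-40],[0,0,0]],
    [[0,0,-20],[0,0,0]]
  ],
  "claw": 0.6
}}

```text
t: 11.53
tool_pos: [0.6479, -0.17, 0.3021]
orientation: [1.867, 2.521, 0.002]
force: [1.1, -0.3, 1.2]
opening: 0.0561
gripper_force: 0.0
```

```bash
python3 - <<'E'
from h import *
go(450.9,79.2,120,17.5)
E
```

```text
t 11.53 phi 17.0 grasp [ 647.9 -170.   135.1] tilt [ 0.004 -0.001 -1.   ] open 56.1 q6 -0.63
 turn z -0.009 shift [ 296.9 -113.    13.9] | 7.6 rows
```

>>> {"name": "apply_moves", "arguments": {
  "series": [
    [[18,-7,0],[0,0,-0.009]],
    [[32,-12,0],[0,0,0]],
    [[36,-14,0],[0,0,0]],
    [[36,-14,0],[0,0,0]],
    [[36,-14,0],[0,0,0]],
    [[36,-14,0],[0,0,0]],
    [[36,-14,0],[0,0,0]],
    [[33,-12,10],[0,0,0]],
    [[22,-8,25],[0,0,0]],
    [[12,-4,25],[0,0,0]],
    [[0,0,0],[0,0,0]]
  ]
}}

```text
t: 12.45
tool_pos: [0.4467, 0.0813, 0.2329]
orientation: [-1.852, -2.531, 0.006]
force: [-2.1, -0.5, -0.7]
opening: 0.056
gripper_force: 0.0
```

```bash
python3 - <<'E'
from h import *
go(450.9,79.2,21,17.5)
E
```

```text
t 12.45 phi 17.6 grasp [446.7  81.3  65.9] tilt [-0.007  0.    -1.   ] open 56.0 q6 -0.24
 turn z 0.002 shift [-3.4  3.7 44.9] | 1.1 rows
```

>>> {"name": "apply_moves", "arguments": {
  "series": [
    [[0,0,0],[0,0,0]],
    [[0,0,15],[0,0,0]],
    [[0,0,10],[0,0,0]],
    [[0,0,0],[0,0,0]],
    [[0,0,0],[0,0,0]],
    [[0,0,0],[0,0,0]]
  ]
}}

```text
t: 12.95
tool_pos: [0.451, 0.0793, 0.2128]
orientation: [1.859, 2.532, 0.001]
force: [0.3, -0.3, -0.7]
opening: 0.0556
gripper_force: 0.0
```

```bash
python3 - <<'E'
from h import *
go(450.9,79.2,21,17.5)
E
```

```text
t 12.95 phi 17.4 grasp [451.   79.3  45.8] tilt [ 0.001 -0.    -1.   ] open 55.6 q6 -0.24
 turn z -0.001 shift [-0.  -0.1 24.8] | 0.6 rows
```

>>> {"name": "apply_moves", "arguments": {
  "series": [
    [[0,0,12],[0,0,0]],
    [[0,0,8],[0,0,0]],
    [[0,0,4],[0,0,0]],
    [[0,0,0.5],[0,0,0]],
    [[0,0,0],[0,0,0]]
  ]
}}

```text
t: 13.37
tool_pos: [0.4502, 0.0797, 0.1872]
orientation: [-1.858, -2.533, 0.001]
force: [-0.9, 1.0, -0.0]
opening: 0.0561
gripper_force: 0.0
```

>>> {"name": "apply_moves", "arguments": {
  "series": [
    [[0,0,0],[0,0,0]],
    [[0,0,0],[0,0,0]],
    [[0,0,0],[0,0,0]],
    [[0,0,0],[0,0,0]],
    [[0,0,0],[0,0,0]],
    [[0,0,0],[0,0,0]]
  ],
  "claw": 0,
  "newtons": 10
}}

```text
t: 13.87
tool_pos: [0.4505, 0.0798, 0.1877]
orientation: [1.858, 2.533, 0.001]
force: [-1.2, -0.6, 2.9]
opening: 0.0358
gripper_force: 10.0
```

```bash
python3 - <<'E'
from h import *
print(robot.read_state()['gripper_force'])
go(640,155,120)
E
```

```text
9.984597712755203
t 13.87 phi 17.5 grasp [450.5  79.8  20.7] tilt [ 0.001  0.    -1.   ] open 35.8 q6 -0.24
 turn z 0.000 shift [ 14.8 203.4 -99.2] | 5.4 rows
```

>>> {"name": "apply_moves", "arguments": {
  "series": [
    [[0,0,-15],[0,0,0]],
    [[0,0,-30],[0,0,0]],
    [[1,8,-30],[0,0,0]],
    [[2,20,-20],[0,0,0]],
    [[3,32,-5],[0,0,0]],
    [[3,32,0],[0,0,0]],
    [[3,32,0],[0,0,0]],
    [[3,32,0],[0,0,0]],
    [[3,25,0],[0,0,0]],
    [[2,15,0],[0,0,0]],
    [[0,7,0],[0,0,0]],
    [[0,0,0],[0,0,0]]
  ]
}}

```text
t: 14.87
tool_pos: [0.6385, 0.1601, 0.2867]
orientation: [-1.858, -2.533, 0.001]
force: [0.4, 0.7, 0.2]
opening: 0.0358
gripper_force: 10.0
```

>>> {"name": "apply_moves", "arguments": {
  "series": [
    [[0,0,0],[0,0,0]],
    [[0,0,0],[0,0,0]]
  ]
}}

```text
t: 15.03
tool_pos: [0.6371, 0.1593, 0.2871]
orientation: [-1.858, -2.532, 0.001]
force: [0.3, 0.4, -0.0]
opening: 0.0362
gripper_force: 10.0
```

```bash
python3 - <<'E'
from h import *
print(robot.read_state()['gripper_force'])
go(642,148,29)
p,d=robot.read_camera("side"); cv2.imwrite("pics/s3.png",cv2.resize(p[130:290,280:480],None,fx=3,fy=3))
E
```

```text
9.98627319931984
t 15.03 phi 17.5 grasp [637.1 159.3 120.1] tilt [-0.001 -0.    -1.   ] open 36.2 q6 -0.14
 turn z 0.000 shift [-12.3   1.4  91.1] | 2.2 rows
```

View pics/s3.png

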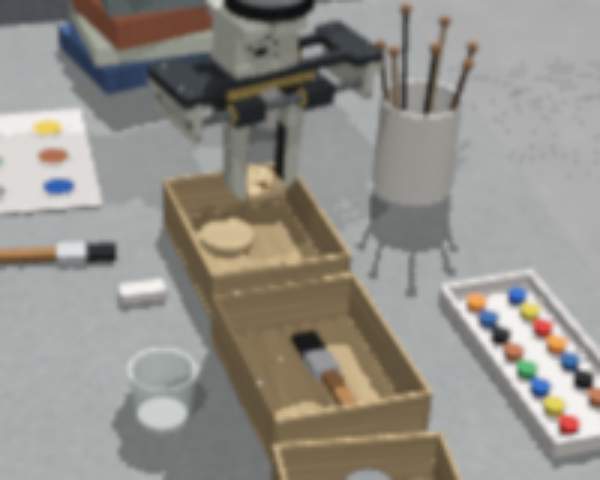

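The house hangs level between the fingertips over the ornaments' tray, and the disc is at the left. I'll shift to clear the disc and lower.

>>> {"name": "apply_moves", "arguments": {
  "series": [
    [[-6,1,15],[0,0,0]],
    [[-6,0,22],[0,0,0]],
    [[0,0,22],[0,0,0]],
    [[0,0,15],[0,0,0]],
    [[0,0,8],[0,0,0]],
    [[0,0,5],[0,0,0]],
    [[0,0,0],[0,0,0]]
  ]
}}

```text
t: 15.67
tool_pos: [0.6419, 0.1485, 0.1991]
orientation: [-1.857, -2.532, 0.002]
force: [0.2, -0.2, -0.3]
opening: 0.0356
gripper_force: 10.0
```

>>> {"name": "apply_moves", "arguments": {
  "series": [
    [[0,0,0],[0,0,0]],
    [[0,0,0],[0,0,0]],
    [[0,0,0],[0,0,0]],
    [[0,0,0],[0,0,0]],
    [[0,0,-10],[0,0,0]],
    [[0,0,-30],[0,0,0]],
    [[0,0,-40],[0,0,0]],
    [[0,0,-20],[0,0,0]]
  ],
  "claw": 0.6
}}

```text
t: 16.33
tool_pos: [0.6433, 0.1488, 0.3061]
orientation: [1.856, 2.53, 0.006]
force: [1.2, 0.1, 1.6]
opening: 0.0557
gripper_force: 0.0
```

```bash
python3 - <<'E'
from h import *
go(450,228,75,85)
E
```

```text
t 16.33 phi 17.5 grasp [643.3 148.8 139.1] tilt [ 0.005  0.001 -1.   ] open 55.7 q6 -0.16
 turn z -1.178 shift [199.8  62.   63.1] | 5.2 rows
```

>>> {"name": "apply_moves", "arguments": {
  "series": [
    [[0,0,0],[0,0,-0.118]],
    [[0,0,0],[0,0,-0.118]],
    [[0,0,0],[0,0,-0.118]],
    [[0,0,0],[0,0,-0.118]],
    [[0,0,0],[0,0,-0.118]],
    [[0,0,0],[0,0,-0.118]],
    [[0,0,0],[0,0,-0.118]],
    [[0,0,0],[0,0,-0.118]],
    [[0,0,0],[0,0,-0.118]],
    [[0,0,0],[0,0,-0.118]]
  ],
  "claw": 0.5
}}

```text
t: 17.17
tool_pos: [0.6425, 0.1487, 0.3016]
orientation: [0.125, 3.138, 0.0]
force: [0.5, 0.2, -0.5]
opening: 0.0466
gripper_force: 0.0
```

>>> {"name": "apply_moves", "arguments": {
  "series": [
    [[20,6,0],[0,0,0]],
    [[30,9,0],[0,0,0]],
    [[35,11,0],[0,0,0]],
    [[35,11,10],[0,0,0]],
    [[35,11,15],[0,0,0]],
    [[25,8,20],[0,0,0]],
    [[14,4,15],[0,0,0]],
    [[6,2,0],[0,0,0]],
    [[0,0,0],[0,0,0]],
    [[0,0,0],[0,0,0]],
    [[0,0,0],[0,0,0]]
  ]
}}

```text
t: 18.08
tool_pos: [0.4502, 0.2275, 0.2424]
orientation: [0.135, 3.135, 0.002]
force: [0.7, 0.4, -0.9]
opening: 0.0466
gripper_force: 0.0
```

```bash
python3 - <<'E'
from h import *
go(450,228,21,85)
E
```

```text
t 18.08 phi 85.1 grasp [450.2 227.5  75.4] tilt [ 0.003  0.001 -1.   ] open 46.6 q6 -1.12
 turn z 0.001 shift [ 0.4  0.4 54.4] | 1.3 rows
```

>>> {"name": "apply_moves", "arguments": {
  "series": [
    [[0,0,18],[0,0,0]],
    [[0,0,16],[0,0,0]],
    [[0,0,12],[0,0,0]],
    [[0,0,6],[0,0,0]],
    [[0,0,2.5],[0,0,0]],
    [[0,0,0],[0,0,0]]
  ]
}}

```text
t: 18.58
tool_pos: [0.4492, 0.2273, 0.1866]
orientation: [-0.136, -3.139, 0.0]
force: [-0.4, 1.4, 0.3]
opening: 0.0465
gripper_force: 0.0
```

>>> {"name": "apply_moves", "arguments": {
  "series": [
    [[0,0,0],[0,0,0]],
    [[0,0,0],[0,0,0]],
    [[0,0,0],[0,0,0]],
    [[0,0,0],[0,0,0]],
    [[0,0,0],[0,0,0]],
    [[0,0,0],[0,0,0]],
    [[0,0,0],[0,0,0]],
    [[0,0,0],[0,0,0]]
  ],
  "claw": 0,
  "newtons": 20
}}

```text
t: 19.25
tool_pos: [0.4488, 0.2277, 0.1864]
orientation: [0.135, 3.138, 0.001]
force: [0.8, -1.2, 4.7]
opening: 0.0137
gripper_force: 20.6
```

>>> {"name": "apply_moves", "arguments": {
  "series": [
    [[0,0,-15],[0,0,0]],
    [[0,0,-30],[0,0,0]],
    [[0,0,-30],[0,0,0]],
    [[0,0,-25],[0,0,0]],
    [[0,0,0],[0,0,0]],
    [[0,0,0],[0,0,0]]
  ]
}}

```text
t: 19.75
tool_pos: [0.449, 0.2278, 0.2873]
orientation: [0.134, 3.136, 0.002]
force: [0.2, -1.4, -1.5]
opening: 0.0138
gripper_force: 20.0
```

```bash
python3 - <<'E'
from h import *
print(robot.read_state()['gripper_force'])
go(620,-1,120,-3)
p,d=robot.read_camera("side"); cv2.imwrite("pics/s4.png",cv2.resize(p[130:290,240:440],None,fx=3,fy=3))
E
```

```text
19.999465942382812
t 19.75 phi 85.1 grasp [449.  227.8 120.3] tilt [ 0.003  0.001 -1.   ] open 13.8 q6 -1.12
 turn z 1.537 shift [-219.6  182.7    0.6] | 6.9 rows
```

View pics/s4.png

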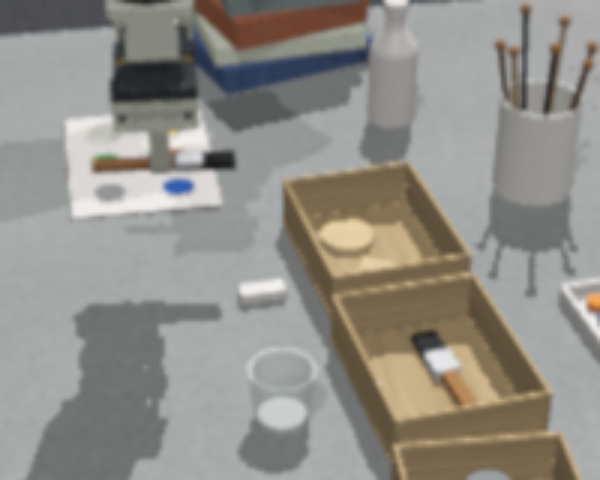

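The brush hangs level between the fingers. Next I turn it along the brushes' tray.

>>> {"name": "apply_moves", "arguments": {
  "series": [
    [[0,0,0],[0,0,0.06]],
    [[0,0,0],[0,0,0.122]],
    [[0,0,0],[0,0,0.122]],
    [[0,0,0],[0,0,0.122]],
    [[0,0,0],[0,0,0.122]],
    [[0,0,0],[0,0,0.122]],
    [[0,0,0],[0,0,0.122]],
    [[0,0,0],[0,0,0.122]],
    [[0,0,0],[0,0,0.122]],
    [[0,0,0],[0,0,0.122]],
    [[0,0,0],[0,0,0.122]],
    [[0,0,0],[0,0,0.116]]
  ]
}}

```text
t: 20.8
tool_pos: [0.4476, 0.2272, 0.2833]
orientation: [-2.126, -2.31, 0.006]
force: [0.8, 0.1, -0.9]
opening: 0.0138
gripper_force: 20.0
```

```bash
python3 - <<'E'
from h import *
go(625.6,-3.2,120,5)
E
```

```text
t 20.8 phi 4.7 grasp [447.6 227.2 116.3] tilt [-0.004 -0.001 -1.   ] open 13.8 q6 0.28
 turn z -0.004 shift [-245.1  157.3   -4.1] | 7.0 rows
```

>>> {"name": "apply_moves", "arguments": {
  "series": [
    [[-14,9,0],[0,0,0]],
    [[-26,17,0],[0,0,0]],
    [[-32,20,0],[0,0,0]],
    [[-32,20,0],[0,0,0]],
    [[-32,20,0],[0,0,0]],
    [[-32,20,0],[0,0,0]],
    [[-30,20,0],[0,0,0]],
    [[-24,16,0],[0,0,0]],
    [[-15,10,0],[0,0,0]],
    [[-8,4,0],[0,0,0]],
    [[0,0,0],[0,0,0]],
    [[0,0,0],[0,0,0]]
  ]
}}

```text
t: 21.8
tool_pos: [0.6248, -0.0023, 0.2841]
orientation: [-2.119, -2.316, 0.002]
force: [-1.5, 0.5, 0.4]
opening: 0.0138
gripper_force: 20.0
```

>>> {"name": "apply_moves", "arguments": {
  "series": [
    [[0,0,15],[0,0,0]],
    [[0,0,15],[0,0,0]],
    [[0,0,0],[0,0,0]],
    [[0,0,0],[0,0,0]],
    [[0,0,0],[0,0,0]]
  ]
}}

```text
t: 22.22
tool_pos: [0.6253, -0.0017, 0.2563]
orientation: [-2.119, -2.319, -0.0]
force: [0.2, -0.5, -0.4]
opening: 0.0137
gripper_force: 20.0
```

```bash
python3 - <<'E'
from h import *
go(625.6,-3.2,33,5)
E
```

```text
t 22.22 phi 5.2 grasp [625.3  -1.7  89.3] tilt [-0.  0. -1.] open 13.7 q6 -0.17
 turn z 0.003 shift [-1.6  0.1 56.3] | 1.4 rows
```

>>> {"name": "apply_moves", "arguments": {
  "series": [
    [[-1,0,14],[0,0,0]],
    [[0,0,14],[0,0,0]],
    [[0,0,12],[0,0,0]],
    [[0,0,10],[0,0,0]],
    [[0,0,6],[0,0,0]],
    [[0,0,0],[0,0,0]],
    [[0,0,0],[0,0,0]]
  ]
}}

```text
t: 22.8
tool_pos: [0.6255, -0.0037, 0.199]
orientation: [-2.12, -2.317, 0.001]
force: [-0.1, -0.3, -0.5]
opening: 0.0138
gripper_force: 20.0
```

>>> {"name": "apply_moves", "arguments": {
  "series": [
    [[0,0,0],[0,0,0]],
    [[0,0,0],[0,0,0]],
    [[0,0,0],[0,0,0]],
    [[0,0,0],[0,0,0]],
    [[0,0,-15],[0,0,0]],
    [[0,0,-30],[0,0,0]],
    [[0,0,-40],[0,0,0]],
    [[0,0,-40],[0,0,0]],
    [[0,-30,-30],[0,0,0]],
    [[0,-40,0],[0,0,0]],
    [[0,-40,0],[0,0,0]],
    [[0,-40,0],[0,0,0]]
  ],
  "claw": 0.32
}}

```text
t: 23.8
tool_pos: [0.4755, -0.017, 0.3552]
orientation: [2.119, 2.317, 0.002]
force: [-0.5, -0.3, 0.9]
opening: 0.03
gripper_force: 0.0
```

```bash
python3 - <<'E'
from h import *
print(robot.read_state()["t"])
p,d=robot.read_camera("top"); q,_=robot.read_camera("side")
o=np.zeros((570,800,3),np.uint8);o[:260,:800]=cv2.resize(p[130:260+0,165:565],(800,260));o[260:570,:]=0
o[260:570,:400]=cv2.resize(q[165:475,245:645],(400,310));o[260:560,400:]=cv2.resize(q[180:330,300:500],(400,300))
cv2.imwrite("pics/end.png",o)
E
```

```text
23.8
```

View pics/end.png

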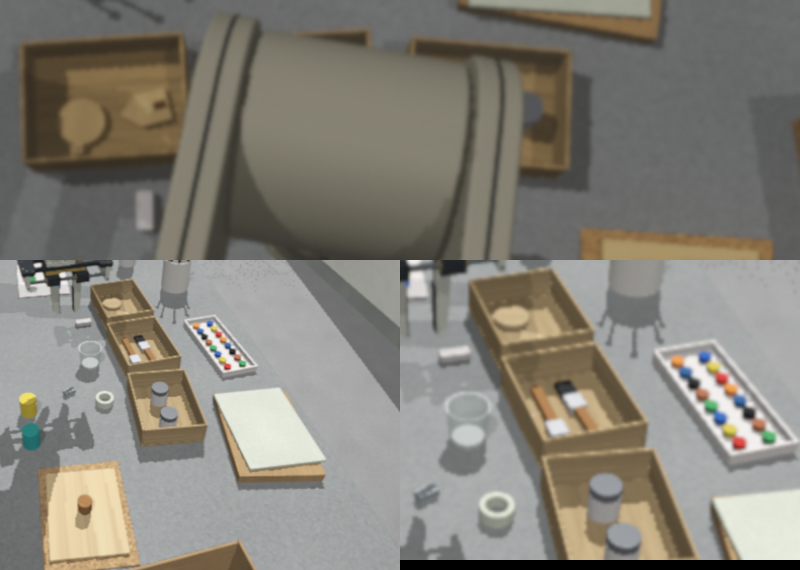

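The pictures show the house beside the disc, both brushes flat in their tray, both pots standing, the lid flat on the mat, and the other items where they were. I'm handing the job in.

```bash
python3 -c "
from plant import robot
print(robot.close_job())"
```

```text
the job is handed in; nothing more can be done
None
```

The table is tidied and the job handed in at about 24 s of the 69 s: lid flat on the mat with its knob up, and pot, brush and house each in their tray; my last pictures showed nothing knocked over or moved, but the hand-in returned no verdict.

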